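# Unlatch the citrus press and hold its lever open

### The job

Open the citrus press for me so that I can lay a lemon half on it: pull the red latch tab sideways towards its hook side, against the spring, until the hook is clear of the keeper, and lift the lever so that its press cup comes up off the reamer. The lever has no stay, so finish while still holding it up, open by 30 degrees or more, and do not let it drop; leave the cup under the spout, the lemon halves and the pepper mill where they stand.

Things in the scene. Friction and masses are not known exactly. Their poses are not given: they have to be found in the camera images.
- citrus_press: green bench citrus press, 300 mm long, 124 wide, 210 high, fixed by suction feet. Origin: under the centre of its steel bowl, at worktop height. x points to the back (column, lever pivot), -x to the front (black handle), y to the hook side, z up. T-shaped keeper at x -86: lip y -18 to 18, z 129 to 137 mm. Wall (light switch 360 mm up, to the right) 135 mm or more beyond the bowl's centre
- latch_tab (a point): grip point, middle of the red upright latch tab on top of the lever: 28 mm along x, 14 mm thick along y (grip it across the thickness, from above), 36 mm high; 18 mm below the tab's top, 18 mm above the steel slide plate on which it stands. Latched, it is at x -86, y 0, z 194 mm in the frame of the press. It moves with latch and lever; axes parallel to the press's when the lever is down
- lever_pivot (a point): centre of the lever's hinge, at x 88, y 0, z 152 mm in the frame of the press; the lever turns about the press's y axis, so the tab swings on an arc of 179 mm radius, up and slightly towards the back, and leans back with the lever
- press_latch (a joint): slide of the latch in m: 0 = latched, grows as the tab is pulled along +y of the press (the side of the steel hook plate), stop at 0.014. The hook is clear of the keeper from 0.009 on. The spring pulls it back with about 3 N at 0 and 8 N at the stop, and home again when let go
- press_lever (a joint): angle of the lever in rad: 0 = down on the reamer, grows as its front rises, stop at 1.1. Hooked, it has about 0.02 of play. The lever weighs about 0.5 kg (some 3 N at the tab) and falls shut when let go
- prep_cup_a: steel prep cup, 70 mm across, 42 mm high, mouth up under the spout; origin at the centre of its underside
- lemon_half_1: half a lemon, cut face up, 58 mm across, 29 mm high, on the worktop; origin at the centre of its underside
- lemon_half_2: the other lemon half, same size
- mill_1: dark wooden pepper mill, 58 mm across, 165 mm high; origin at the centre of its underside

How it is judged:
By the outcome, as a careful person would: the job done as asked, in the order asked, and still so for the second after the job is handed in, while the arm keeps its last pose, push and grip.
It also fails if it takes over 32 s, if anything falls off the work surface, if the arm or the gripper's body presses on something with over 40 N, if the wrist force passes 120 N, or if a joint passes its speed limit or range.

### The arm

A 6-joint arm with a two-finger parallel gripper is mounted at the origin on the work surface; the furniture and walls round the work are solid. World frame = base frame: x ahead of the robot, y to its left, z up, the work surface at z = 0. Lengths are in m, angles in rad, forces in N, time in s.
With the tool pointing down it reaches from about 0.275 to 1 m from the base axis. Payload 8.4 kg.
Tool frame: the origin (TCP) lies midway between the tips of the shut fingers; the grasp point (between the pads) lies 19 mm behind it; x points along the fingers, y is the direction in which the jaws open and shut, and the axes are right-handed (so a half turn about x gives the same grasp; the last joint's range is limited). The gripper opens to 85 mm and grips with 20 to 120 N. Pads are 22 mm wide; open, the fingers measure 114 mm over their backs; the gripper's body (76 mm by 85 mm) begins 54 mm behind the grasp point. The pads swing forward as they close: fully open they stand 13 mm farther back than shut.
Start: joints at [1.31, 0.353, 1.633, -0, 1.155, -0.002], TCP at [0.16, 0.604, 0.231] pointing down, gripper open.
Joint ranges: [-2.63, 2.63], [-0.92, 2.1], [0.06, 2.66], [-1.3, 4.44], [0, 2.69], [-3.02, 3.02]. Speed limits (rad/s): [2.22, 2.22, 2.79, 3.14, 3.14, 3.14].

### API

Orientations are given as a rotation vector (axis times angle).
In Python, from rig import * gives the robot as it stands.
- The arm moves only by the shell command python3 -m handwheel 'ROWS' [FORCE]. ROWS is JSON, a list of rows, each an object with "dp": the shift along the tool's x, y, z in mm, a list of three; "dr": the turn, a rotation vector about the tool's x, y, z in degrees, a list of three; "hand": the gripper's target within -1 to 1 (fully open at 1, half-way at 0, shut at -1). In form: [{"dp": [x, y, z], "dr": [rx, ry, rz], "hand": hand}, ...]. A call has 1 to 20 rows; each row shifts and turns the pose as measured when the row begins, along the tool's axes as they then stand; what a row does not reach is not made up. A row lasts 1/12 s, in which the tool goes at most 41.7 mm and 7.16 degrees, less where a joint would pass 70% of its speed; a pose out of reach is approached as far as the arm can. A call is refused whole if a number of a shift passes 41.7 or a number of a turn 7.16, either way. A call with a gripper value outside its range is refused whole. The fingers move at their own pace and stop on an object; FORCE is the grip in N (left out, the last holds). Time passes only in rows, so rows that do not move let the fingers close. It gives the time, the measured TCP pose, the force and the opening at its end, in the units of the state.
- sense(): the state, without advancing time (a new reading comes with each control period).
- snapshot(name): name is "scene" or "side" or "wrist"; returns the picture (400x640x3 uint8, red, green, blue); there is no depth.
- camera_params(name): a dict with "fx", "fy", "cx", "cy" (pixels), "k1" (the pictures are not rectified: a ray, as slopes to the right and down, at radius r is drawn at 1 + k1 r^2 times it, then the intrinsics apply), "eye" and "rotation" of the camera in the world; the wrist camera has in their place "hand_eye" (4x4, takes a point from camera to tool coordinates, whose origin is the TCP and whose axes are the tool frame's). Camera axes: x right, y up, looking along -z (the intrinsics and any distortion apply to the point x, -y, -z); pixel columns grow to the right and rows downward; lengths in m; the calibration is good to about 2 mm. A picture is of the moment at which its call begins: read the wrist's pose just before it. camera_params takes no time and is no camera call.
- job_done(): hands the job in, once; it reports no verdict.
Trained networks look in the newest picture that a camera, given by its name, has taken for a name from the list of things; names that differ only in an ending like _2 or _b are one class to them, and where a whole thing is asked for, a point or a joint stands for the part that bears it (a point fixed in the world has none). Each returns a list of dicts, best first, with "confidence" (0 to 1); they miss things now and then, are a little off and sometimes report something else, mostly with a low value. They report only what shows in the picture. A call takes as long as a camera call.
- recognise(camera, name): "at" ([x, y, z] in m, in world coordinates, good to about 4 mm: the middle of the surface that is visible of it).
- regions_of(camera, name): "region" (400x640 bool, what is visible of it).
The state is a dict: "t": time; "joints": joint angles; "dq": joint speeds; "tau": joint torques, N m; "position": TCP position; "orientation": TCP orientation; "ft_force": force on the tool from outside, world axes, zero at the start; "wrist_torque": the same for the moment, N m; "opening": finger opening in m.
Only numpy, scipy, OpenCV 4.12 (cv2) and the standard library are available. Lean on these libraries where they do the work, as an engineer would, in place of code of your own. Each camera call takes 0.05 s, during which the arm holds its last target.

## Working session

There is one attempt and no reset: what is moved stays moved. The work goes in short steps, Python scripts to look and compute and a shell command to move; the robot and the scene stay as the last step left them, time stands still between calls to the robot, and variables do not carry over. Pictures are saved under pics/ and viewed, and the job is handed in when it is done.

```bash
ls; mkdir -p pics; python3 - <<'E'
from rig import *
import cv2
s=sense(); print(s)
for n in ("scene","side","wrist"):
    im=snapshot(n); cv2.imwrite(f"pics/{n}0.png",im[:,:,::-1])
    print(n,camera_params(n))
    for o in ("latch_tab","citrus_press","lever_pivot","prep_cup_a","lemon_half_1","mill_1"):
        try: print(n,o,[(r["confidence"],r["at"]) for r in recognise(n,o)][:3])
        except Exception as e: print(o,e)
print(sense()["t"])
E
```

```text
pics
{'t': 0.0, 'joints': array([ 1.30959304e+00,  3.53660622e-01,  1.63417054e+00,  9.09167199e-06,
        1.15521136e+00, -2.39855984e-03]), 'dq': array([ 2.06834369e-03, -2.01774821e-04,  3.50462179e-06, -1.85432964e-04,
        9.55951325e-04,  5.43911661e-04]), 'tau': array([-2.64958098e-04, -6.05287957e+01, -3.42044699e+01, -8.42137752e-05,
        9.83874605e-03,  4.76036575e-06]), 'position': array([0.15981988, 0.60370079, 0.23053833]), 'orientation': array([ 0.20204008,  1.56142998, -0.20430128]), 'ft_force': array([ 0.44629432, -0.85638081, -0.72161934]), 'wrist_torque': array([-0.00664131,  0.01031647, -0.02152355]), 'opening': 0.08573701533548145}
scene {'fx': 426.57620070077826, 'fy': 426.57620070077826, 'cx': 317.2631227863695, 'cy': 199.14897020039848, 'k1': -0.0028054394985849787, 'eye': array([0.14797337, 0.55693388, 0.99431717]), 'rotation': array([ 0.24011706, -0.93295071, -2.5226598 ])}
scene latch_tab [(0.69, [0.4407, -0.1379, 0.1722])]
scene citrus_press [(0.87, [0.4583, -0.0336, 0.1191])]
scene lever_pivot [(0.76, [0.4509, -0.0803, 0.1633]), (0.22, [0.4417, -0
[... 641 characters left out ...]
 [(0.81, [0.4927, 0.0908, 0.0302]), (0.64, [0.5612, 0.0794, 0.0288])]
side mill_1 []
wrist {'fx': 354.48791131703564, 'fy': 354.48791131703564, 'cx': 325.2149848420336, 'cy': 199.54324649929003, 'k1': 0.02615059633765074, 'hand_eye': array([[-2.08175969e-04,  2.62832218e-01, -9.64841532e-01,
        -1.44404174e-01],
       [ 9.99999972e-01, -5.53246876e-05, -2.30832801e-04,
        -5.38640668e-04],
       [-1.14049853e-04, -9.64841553e-01, -2.62832199e-01,
        -6.56141475e-02],
       [ 0.00000000e+00,  0.00000000e+00,  0.00000000e+00,
         1.00000000e+00]])}
wrist latch_tab []
wrist citrus_press []
wrist lever_pivot []
wrist prep_cup_a []
wrist lemon_half_1 []
wrist mill_1 []
1.05
```

View pics/scene0.png

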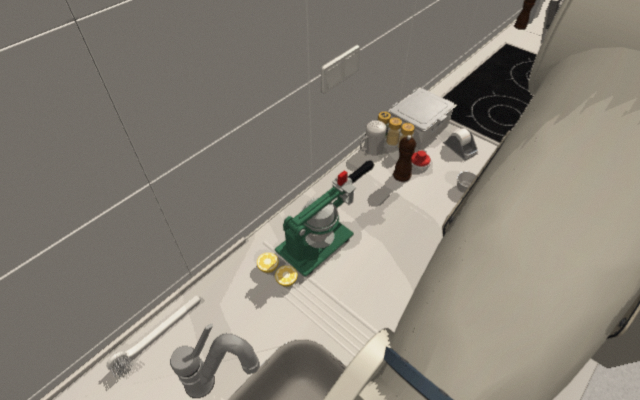

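View pics/side0.png

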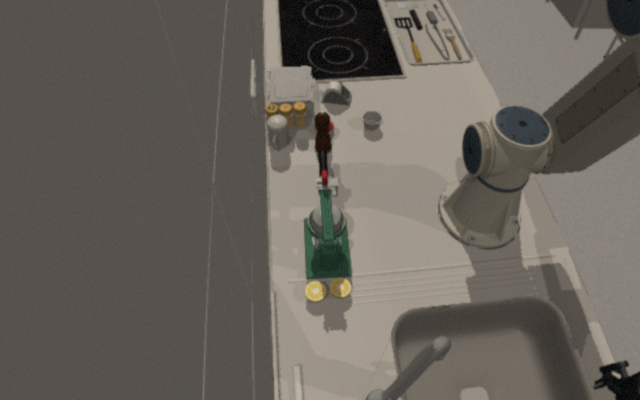

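```bash
python3 - <<'E'
import cv2
for n,(x0,x1,y0,y1) in {"scene":(200,360,0,200),"side":(240,440,0,200)}.items():
    im=cv2.imread(f"pics/{n}0.png")
    cv2.imwrite(f"pics/{n}_z.png",cv2.resize(im[y0:y1,x0:x1],None,fx=3,fy=3,interpolation=cv2.INTER_CUBIC))
E
```

```text
(no output)
```

View pics/scene_z.png

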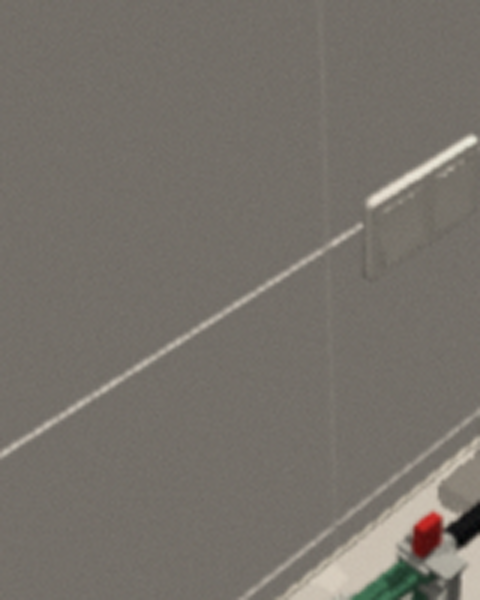

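View pics/side_z.png

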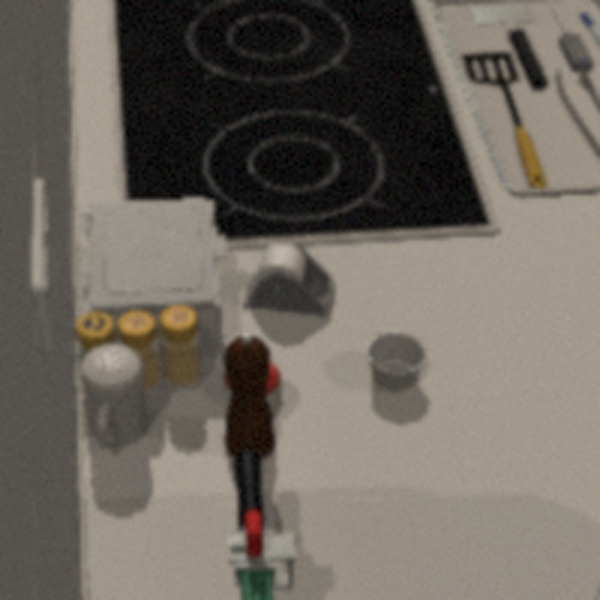

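```bash
cat > h.py <<'E'
import numpy as np, cv2
from scipy.spatial.transform import Rotation as R
def ray(c,u,v):
    xd=(u-c['cx'])/c['fx']; yd=(v-c['cy'])/c['fy']
    x,y=xd,yd
    for _ in range(10):
        s=1+c['k1']*(x*x+y*y); x,y=xd/s,yd/s
    return np.array([x,-y,-1.])
def wray(c,u,v,s=None):
    d=ray(c,u,v)
    if 'eye' in c: M=R.from_rotvec(c['rotation']).as_matrix(); e=np.array(c['eye'])
    else:
        T=np.eye(4);T[:3,:3]=R.from_rotvec(s['orientation']).as_matrix();T[:3,3]=s['position']
        T=T@c['hand_eye']; M=T[:3,:3]; e=T[:3,3]
    d=M@d; return e,d/np.linalg.norm(d)
def proj(c,p,s=None):
    if 'eye' in c: M=R.from_rotvec(c['rotation']).as_matrix(); e=np.array(c['eye'])
    else:
        T=np.eye(4);T[:3,:3]=R.from_rotvec(s['orientation']).as_matrix();T[:3,3]=s['position']
        T=T@c['hand_eye']; M=T[:3,:3]; e=T[:3,3]
    q=M.T@(np.array(p)-e); x,y=q[0]/-q[2],-q[1]/-q[2]
    k=1+c['k1']*(x*x+y*y); return np.array([c['cx']+c['fx']*x*k,c['cy']+c['fy']*y*k])
def tri(rs):
    A=np.zeros((3,3));b=np.zeros(3)
    for e,d in rs:
        P=np.eye(3)-np.outer(d,d);A+=P;b+=P@e
    p=np.linalg.solve(A,b); return p,[np.linalg.norm((np.eye(3)-np.outer(d,d))@(p-e)) for e,d in rs]
def red(im,box=None):
    im=im.astype(int); m=(im[...,2]>110)&(im[...,1]<80)&(im[...,0]<80)
    if box: z=np.zeros_like(m); x0,x1,y0,y1=box; z[y0:y1,x0:x1]=1; m&=z
    return m
E
python3 - <<'E'
from rig import *
from h import *
rs=[]
for n,b in (("scene",(325,360,160,200)),("side",(310,335,160,195))):
    im=cv2.imread(f"pics/{n}0.png"); m=red(im,b); ys,xs=np.nonzero(m)
    print(n,m.sum(),xs.mean(),ys.mean(),xs.min(),xs.max(),ys.min(),ys.max())
    c=camera_params(n); rs.append(wray(c,xs.mean(),ys.mean()))
print(tri(rs))
# lateral: press frame hypothesis
E
```

```text
scene 37 342.35135135135135 174.6216216216216 337 347 171 182
side 36 323.9166666666667 173.86111111111111 322 326 170 177
(array([ 0.44878451, -0.15254472,  0.20047802]), [np.float64(0.0014145822989627037), np.float64(0.00141458229896277)])
```

```bash
python3 - <<'E'
import cv2
for n,(x0,x1,y0,y1) in {"scene":(240,380,140,290),"side":(270,370,160,310)}.items():
    im=cv2.imread(f"pics/{n}0.png")
    cv2.imwrite(f"pics/{n}_z2.png",cv2.resize(im[y0:y1,x0:x1],None,fx=4,fy=4,interpolation=cv2.INTER_CUBIC))
E
```

```text
(no output)
```

View pics/scene_z2.png

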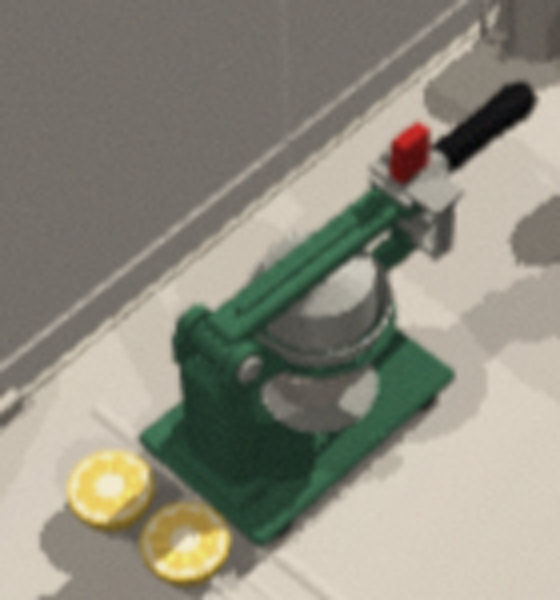

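View pics/side_z2.png

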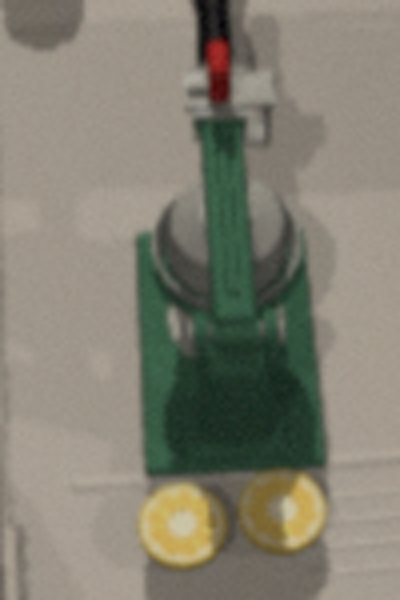

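```bash
python3 - <<'E'
from rig import *
from h import *
pts={"scene":dict(rl=(140,440),rr=(258,535),fr=(453,375)),"side":dict(fl=(136,234),rl=(148,470),rr=(325,466),fr=(303,234))}
off={"scene":(240,140),"side":(270,160)}
W={}
for n in pts:
    c=camera_params(n)
    for k,(a,b) in pts[n].items():
        r=wray(c,off[n][0]+a/4-.375,off[n][1]+b/4-.375); W[n,k]=r
        for z in (0.015,0.025):
            e,d=r; p=e+d*(z-e[2])/d[2]; print(n,k,z,p.round(4))
for k in ("rl","rr","fr"): print(k,tri([W["scene",k],W["side",k]]))
# steel ring/pivot knob etc: lever axis from side: lever top strip front (222,120)->rear (235,318)
E
```

```text
scene rl 0.015 [0.5641 0.0275 0.015 ]
scene rl 0.025 [0.5599 0.0329 0.025 ]
scene rr 0.015 [0.4559 0.0568 0.015 ]
scene rr 0.025 [0.4528 0.0619 0.025 ]
scene fr 0.015 [ 0.3946 -0.12    0.015 ]
scene fr 0.025 [ 0.392  -0.1131  0.025 ]
side fl 0.015 [ 0.5104 -0.1591  0.015 ]
side fl 0.025 [ 0.5122 -0.1527  0.025 ]
side rl 0.015 [0.5654 0.0237 0.015 ]
side rl 0.025 [0.5667 0.0284 0.025 ]
side rr 0.015 [0.4524 0.0631 0.015 ]
side rr 0.025 [0.4547 0.0674 0.025 ]
side fr 0.015 [ 0.3955 -0.1157  0.015 ]
side fr 0.025 [ 0.3983 -0.1098  0.025 ]
rl (array([0.56531955, 0.02428556, 0.01243094]), [np.float64(0.0015909437897583354), np.float64(0.0015909437897584564)])
rr (array([0.45356695, 0.06359433, 0.0226037 ]), [np.float64(0.002604626836328869), np.float64(0.0026046268363288444)])
fr (array([ 0.3947486 , -0.11819325,  0.01440132]), [np.float64(0.0018417620650817376), np.float64(0.0018417620650817857)])
```

```bash
python3 - <<'E'
from rig import *
from h import *
s=sense(); M=R.from_rotvec(s['orientation']).as_matrix(); print(M.round(3))
for n,px in (("side",[(440,345),(380,395),(305,370)]),("scene",[(195,385),(235,340),(205,330)])):
    c=camera_params(n)
    for u,v in px:
        e,d=wray(c,u,v)
        print(n,u,v,[(e+d*(z-e[2])/d[2]).round(3) for z in (0,.2,.3)])
E
```

```text
[[-0.     0.256  0.967]
 [-0.     0.967 -0.256]
 [-1.    -0.    -0.   ]]
side 440 345 [array([0.312, 0.316, 0.   ]), array([0.383, 0.355, 0.2  ]), array([0.419, 0.374, 0.3  ])]
side 380 395 [array([0.504, 0.371, 0.   ]), array([0.54, 0.4 , 0.2 ]), array([0.558, 0.414, 0.3  ])]
side 305 370 [array([0.651, 0.252, 0.   ]), array([0.661, 0.302, 0.2  ]), array([0.666, 0.327, 0.3  ])]
scene 195 385 [array([0.543, 0.413, 0.   ]), array([0.463, 0.442, 0.2  ]), array([0.423, 0.457, 0.3  ])]
scene 235 340 [array([0.521, 0.286, 0.   ]), array([0.446, 0.34 , 0.2  ]), array([0.409, 0.368, 0.3  ])]
scene 205 330 [array([0.601, 0.298, 0.   ]), array([0.51, 0.35, 0.2 ]), array([0.464, 0.376, 0.3  ])]
```

```bash
cat >> h.py <<'E'
def plan(s,way,yaw_end_az,step=0.036):
    """tool-down plan: rows in tool axes. way: list of world pts; yaw_end_az: azimuth of tool y at the end (deg)"""
    M=R.from_rotvec(s['orientation']).as_matrix(); az=np.degrees(np.arctan2(M[1,1],M[0,1]))
    p=np.array(s['position']); P=[p]
    for w in way:
        w=np.array(w); n=max(1,int(np.ceil(np.linalg.norm(w-P[-1])/step))); a=P[-1]
        P+= [a+(w-a)*i/n for i in range(1,n+1)]
    n=len(P)-1; da=(yaw_end_az-az)/n; rows=[]
    for i in range(n):
        a=np.radians(az+da*i); d=(P[i+1]-P[i])*1000
        ty=np.array([np.cos(a),np.sin(a),0]); tz=np.cross([0,0,-1],ty)
        rows.append(([round(-d[2]),round(d@ty),round(d@tz)],round(-da,1)))
    return rows
E
python3 - <<'E'
from rig import *
from h import *
for i,r in enumerate(plan(sense(),[(.13,.40,.38),(.30,.15,.42),(.445,-.135,.36)],-18)): print(i,r)
E
```

```text
0 ([-19, -26, 3], np.float64(3.5))
1 ([-19, -25, 4], np.float64(3.5))
2 ([-19, -25, 6], np.float64(3.5))
3 ([-19, -25, 7], np.float64(3.5))
4 ([-19, -24, 9], np.float64(3.5))
5 ([-19, -24, 10], np.float64(3.5))
6 ([-19, -23, 12], np.float64(3.5))
7 ([-19, -22, 13], np.float64(3.5))
8 ([-4, -8, 33], np.float64(3.5))
9 ([-4, -6, 33], np.float64(3.5))
10 ([-4, -4, 33], np.float64(3.5))
11 ([-4, -2, 34], np.float64(3.5))
12 ([-4, 0, 34], np.float64(3.5))
13 ([-4, 2, 34], np.float64(3.5))
14 ([-4, 4, 33], np.float64(3.5))
15 ([-4, 6, 33], np.float64(3.5))
16 ([-4, 8, 33], np.float64(3.5))
17 ([6, 6, 31], np.float64(3.5))
18 ([6, 8, 31], np.float64(3.5))
19 ([6, 10, 31], np.float64(3.5))
20 ([6, 11, 30], np.float64(3.5))
21 ([6, 13, 29], np.float64(3.5))
22 ([6, 15, 28], np.float64(3.5))
23 ([6, 17, 27], np.float64(3.5))
24 ([6, 18, 26], np.float64(3.5))
25 ([6, 20, 25], np.float64(3.5))
26 ([6, 21, 24], np.float64(3.5))
```

```bash
python3 -m handwheel '[{"dp":[-19,-26,3],"dr":[3.5,0,0],"hand":1},{"dp":[-19,-25,4],"dr":[3.5,0,0],"hand":1},{"dp":[-19,-25,6],"dr":[3.5,0,0],"hand":1},{"dp":[-19,-25,7],"dr":[3.5,0,0],"hand":1},{"dp":[-19,-24,9],"dr":[3.5,0,0],"hand":1},{"dp":[-19,-24,10],"dr":[3.5,0,0],"hand":1},{"dp":[-19,-23,12],"dr":[3.5,0,0],"hand":1},{"dp":[-19,-22,13],"dr":[3.5,0,0],"hand":1},{"dp":[-4,-8,33],"dr":[3.5,0,0],"hand":1},{"dp":[-4,-6,33],"dr":[3.5,0,0],"hand":1},{"dp":[-4,-4,33],"dr":[3.5,0,0],"hand":1},{"dp":[-4,-2,34],"dr":[3.5,0,0],"hand":1}]' 60
```

```text
t: 2.05
position: [0.1953, 0.2763, 0.4051]
orientation: [0.792, 1.421, -0.791]
ft_force: [1.8, -0.2, 0.2]
opening: 0.0855
```

```bash
python3 - <<'E'
from rig import *
from h import *
for i,r in enumerate(plan(sense(),[(.30,.12,.41),(.445,-.135,.35)],-18)): print(i,r[0],float(r[1]))
E
```

```text
0 [-1, 1, 31] 3.3
1 [-1, 3, 31] 3.3
2 [-1, 5, 31] 3.3
3 [-1, 7, 31] 3.3
4 [-1, 8, 30] 3.3
5 [-1, 10, 30] 3.3
6 [7, 10, 31] 3.3
7 [7, 12, 30] 3.3
8 [7, 13, 30] 3.3
9 [7, 15, 29] 3.3
10 [7, 17, 28] 3.3
11 [7, 18, 27] 3.3
12 [7, 20, 26] 3.3
13 [7, 21, 25] 3.3
14 [7, 23, 23] 3.3
```

```bash
python3 -m handwheel '[{"dp":[-1,1,31],"dr":[3.3,0,0],"hand":1},{"dp":[-1,3,31],"dr":[3.3,0,0],"hand":1},{"dp":[-1,5,31],"dr":[3.3,0,0],"hand":1},{"dp":[-1,7,31],"dr":[3.3,0,0],"hand":1},{"dp":[-1,8,30],"dr":[3.3,0,0],"hand":1},{"dp":[-1,10,30],"dr":[3.3,0,0],"hand":1},{"dp":[7,10,31],"dr":[3.3,0,0],"hand":0.6},{"dp":[7,12,30],"dr":[3.3,0,0],"hand":0.6},{"dp":[7,13,30],"dr":[3.3,0,0],"hand":0.6},{"dp":[7,15,29],"dr":[3.3,0,0],"hand":0.2},{"dp":[7,17,28],"dr":[3.3,0,0],"hand":0.2},{"dp":[7,18,27],"dr":[3.3,0,0],"hand":0.2},{"dp":[7,20,26],"dr":[3.3,0,0],"hand":0.2},{"dp":[7,21,25],"dr":[3.3,0,0],"hand":0.2},{"dp":[7,23,23],"dr":[3.3,0,0],"hand":0.2},{"dp":[0,0,0],"dr":[0,0,0],"hand":0.2}]' 60
python3 - <<'E'
from rig import *
from h import *
s=sense(); print(s['position'],R.from_rotvec(s['orientation']).as_matrix().round(3).tolist(),s['opening'])
im=snapshot("wrist"); cv2.imwrite("pics/w1.png",im[:,:,::-1])
im=snapshot("side"); cv2.imwrite("pics/s1.png",im[:,:,::-1])
E
```

```text
t: 3.38
position: [0.4462, -0.1678, 0.3518]
orientation: [1.487, 1.009, -1.45]
ft_force: [-0.9, 0.6, -0.2]
opening: 0.0513
[ 0.44620885 -0.16777094  0.35180314] [[0.021, 0.935, -0.353], [0.006, -0.353, -0.936], [-1.0, 0.018, -0.013]] 0.05134323725509954
```

View pics/w1.png

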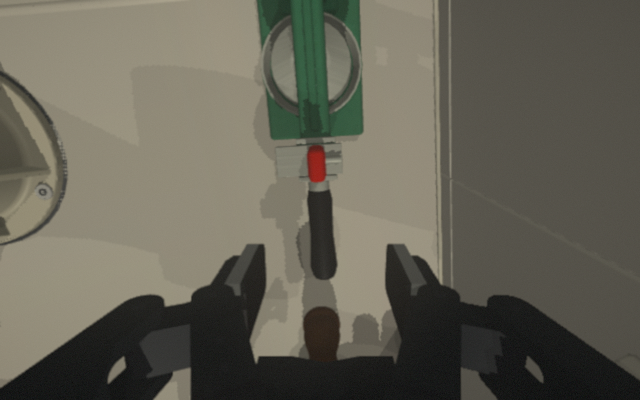

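View pics/s1.png

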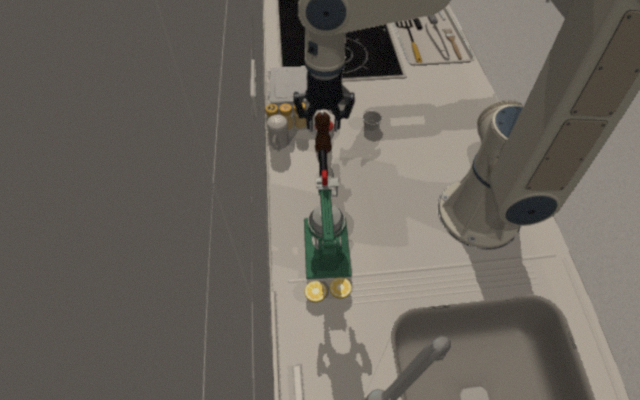

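```bash
python3 - <<'E'
import cv2
im=cv2.imread("pics/w1.png"); cv2.imwrite("pics/w1z.png",cv2.resize(im[60:210,230:380],None,fx=4,fy=4,interpolation=cv2.INTER_CUBIC))
E
cat > fit.py <<'E'
from rig import *
from h import *
from scipy.optimize import least_squares
s=sense()
obs=[]
for f,n,b in (("scene0","scene",(325,360,160,200)),("side0","side",(310,335,160,195)),("w1","wrist",(300,335,135,190))):
    im=cv2.imread(f"pics/{f}.png").astype(int)
    # soft redness for subpixel centroid
    w=np.clip(im[...,2]-np.maximum(im[...,1],im[...,0])-25,0,None).astype(float)
    z=np.zeros_like(w); z[b[2]:b[3],b[0]:b[1]]=1; m=(w*z)>15
    ys,xs=np.nonzero(m); obs.append((n,xs.mean(),ys.mean())); print(n,m.sum(),xs.mean(),ys.mean(),xs.min(),xs.max(),ys.min(),ys.max())
C={n:camera_params(n) for n in ("scene","side","wrist")}
def hullc(n,T):
    P=[]
    for a in (-14,14):
        for b in (-7,7):
            for c in (-18,18):
                P.append(proj(C[n],T(np.array([-86+a,b,194+c])/1000),s))
    P=np.array(P,np.float32); h=cv2.convexHull(P); m=cv2.moments(h)
    return m['m10']/m['m00'],m['m01']/m['m00']
corn={"scene":dict(rl=(240+140/4-.4,140+440/4-.4),rr=(240+258/4-.4,140+535/4-.4),fr=(240+453/4-.4,140+375/4-.4)),
 "side":dict(rl=(270+148/4-.4,160+470/4-.4),rr=(270+325/4-.4,160+466/4-.4)),"wrist":dict(fr=(272,137.5),fl=(362,133))}
def res(q):
    x,y,a,xf,xr,zb=q; Rz=R.from_euler('z',a).as_matrix()
    T=lambda p:Rz@p+[x,y,0]
    r=[]
    for n,u,v in obs: 
        h=hullc(n,T); r+= [2*(h[0]-u),2*(h[1]-v)]
    for n in corn:
        for k,(u,v) in corn[n].items():
            p=np.array([xf if k[0]=='f' else xr,0.062 if k[1]=='r' else -0.062,zb])
            r+=list(proj(C[n],T(p),s)-[u,v])
    return np.array(r)
o=least_squares(res,[.47,-.07,np.radians(72),-.06,.12,.015],loss='soft_l1',x_scale=.01)
print(o.x,np.degrees(o.x[2])); print(res(o.x).round(1))
Rz=R.from_euler('z',o.x[2]).as_matrix()
print("tab",Rz@[-.086,0,.194]+[o.x[0],o.x[1],0]); print("pivot",Rz@[.088,0,.152]+[o.x[0],o.x[1],0])
E
python3 fit.py
```

```text
scene 112 342.01785714285717 177.25 337 347 170 185
side 73 324.16438356164383 176.46575342465752 321 327 170 184
wrist 597 316.2579564489112 163.91289782244556 307 325 146 182
[ 0.47393773 -0.06431375  1.2570261  -0.075322    0.1128032   0.01389627] 72.022290218706
[-0.1  0.7  2.4  2.1  0.5  0.4 -0.4 -1.2  1.1  2.7  0.5  1.4 -0.8  0.5
  0.8 -0.4 -0.8 -0.1  1.2  0.3]
tab [ 0.44739409 -0.14611494  0.194     ]
pivot [0.50109866 0.0193898  0.152     ]
```

View pics/w1z.png

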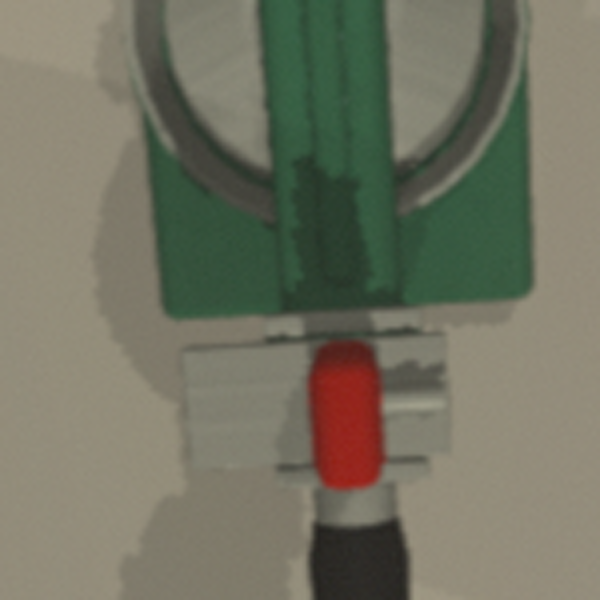

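```bash
cat > aim.py <<'E'
import sys
from rig import *
from h import *
s=sense(); M=R.from_rotvec(s['orientation']).as_matrix()
a=np.radians(72.0); xp=np.array([np.cos(a),np.sin(a),0]); yp=np.array([-np.sin(a),np.cos(a),0])
T=np.column_stack([[0,0,-1],-yp,np.cross([0,0,-1],-yp)])
z=float(sys.argv[1]); tgt=np.array([.4474,-.1465,z])
d=M.T@(tgt-s['position'])*1000; r=np.degrees(R.from_matrix(M.T@T).as_rotvec())
print("pos",s['position'].round(4),"world err mm",((tgt-s['position'])*1000).round(1),"tool d",d.round(1),"dr",r.round(2),"f",s['ft_force'].round(1),s['opening'],s['t'])
E
python3 aim.py .235
```

```text
pos [ 0.4446 -0.1645  0.3527] world err mm [   2.8   18.  -117.7] tool d [117.9  -5.6 -16.2] dr [-2.43 -0.81 -0.95] f [0.3 0.3 0.2] 0.0512904765712968 3.4833
```

```bash
python3 -m handwheel '[{"dp":[15,-2,-6],"dr":[-0.9,-0.3,-0.3],"hand":0.2},{"dp":[30,-2,-6],"dr":[-0.9,-0.3,-0.3],"hand":0.2},{"dp":[30,-1,-4],"dr":[-0.6,-0.2,-0.3],"hand":0.2},{"dp":[25,0,0],"dr":[0,0,0],"hand":0.2},{"dp":[12,0,0],"dr":[0,0,0],"hand":0.2},{"dp":[0,0,0],"dr":[0,0,0],"hand":0.2}]' 60
python3 aim.py .183
python3 - <<'E'
from rig import *
from h import *
im=snapshot("wrist"); cv2.imwrite("pics/w2.png",im[:,:,::-1])
E
python3 aim.py .183
```

```text
t: 3.98
position: [0.4456, -0.1415, 0.2416]
orientation: [1.433, 1.044, -1.423]
ft_force: [-0.3, -0.2, -0.5]
opening: 0.0511
pos [ 0.4456 -0.1415  0.2416] world err mm [  1.8  -5.  -58.6] tool d [58.6  2.7  4.3] dr [ 0.57 -0.07 -0.44] f [-0.3 -0.2 -0.5] 0.051074527695516965 3.9833
pos [ 0.4459 -0.1417  0.2426] world err mm [  1.5  -4.8 -59.6] tool d [59.6  2.3  4.3] dr [ 0.57 -0.08 -0.48] f [-1.   0.1  0.2] 0.05150236854151019 4.0333
```

View pics/w2.png

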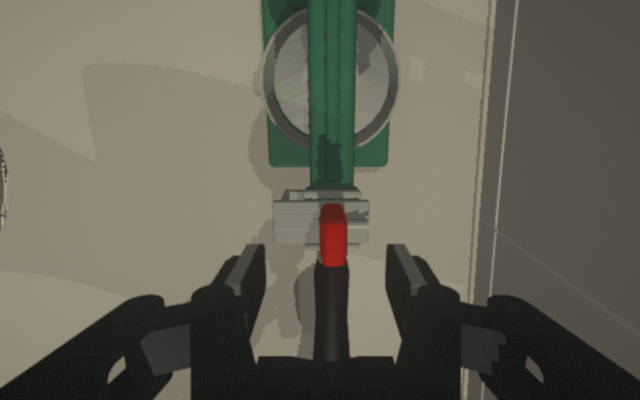

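```bash
python3 - <<'E'
from rig import *
from h import *
s=sense(); c=camera_params("wrist")
im=cv2.imread("pics/w2.png"); m=red(im,(310,360,190,280)); ys,xs=np.nonzero(m); print(xs.mean(),ys.mean(),xs.min(),xs.max(),ys.min(),ys.max())
# top face: project model for candidate poses
from scipy.optimize import least_squares
a=np.radians(72.0); Rz=R.from_euler('z',a).as_matrix()
def ext(q):
    P=np.array([proj(c,np.array([q[0],q[1],.194])+Rz@(np.array([i,j,k])/1000),s) for i in(-14,14) for j in (-7,7) for k in (-18,18)])
    return np.array([P[:,0].min(),P[:,0].max(),P[:,1].min(),P[:,1].max()])
o=np.array([xs.min()-.5,xs.max()+.5,ys.min()-.5,ys.max()+.5])
r=least_squares(lambda q:ext(q)-o,[.4474,-.1465],x_scale=.01); print(r.x,r.fun)
E
```

```text
334.05394605394605 243.5894105894106 319 346 223 265
[ 0.44709186 -0.15426864] [  0.4997394   -0.4689164  -13.31245266  12.25422623]
```

```bash
python3 - <<'E'
from rig import *
from h import *
from scipy.optimize import least_squares
s=sense(); c=camera_params("wrist")
a=np.radians(72.0); Rz=R.from_euler('z',a).as_matrix()
def ext(q):
    P=np.array([proj(c,np.array([q[0],q[1],.194])+Rz@(np.array([i,j,k])/1000),s) for i in(-14,14) for j in (-7,7) for k in (-18,18)])
    return np.array([P[:,0].min(),P[:,0].max(),P[:,1].min(),P[:,1].max()])
o=np.array([319.5,346.5,203.5,265.5])
r=least_squares(lambda q:ext(q)-o,[.4474,-.1465],x_scale=.01); print(r.x,r.fun)
M=R.from_rotvec(s['orientation']).as_matrix()
print(M.T@(np.array([*r.x,.183])-s['position'])*1000)
E
```

```text
[ 0.4489879  -0.14898004] [-0.12892923  0.12736433 -3.02751372  2.7890168 ]
[59.64918552  4.59162854  6.15414796]
```

```bash
sed -i 's/.4474,-.1465,z/.449,-.149,z/' aim.py; python3 -m handwheel '[{"dp":[10,2.5,3],"dr":[0.3,0,-0.2],"hand":0.2},{"dp":[18,2,3],"dr":[0.3,0,-0.2],"hand":0.2},{"dp":[16,0,0],"dr":[0,0,0],"hand":0.2},{"dp":[6,0,0],"dr":[0,0,0],"hand":0.2},{"dp":[0,0,0],"dr":[0,0,0],"hand":0.2}]' 60
python3 aim.py .184
```

```text
t: 4.45
position: [0.4527, -0.1488, 0.1966]
orientation: [1.441, 1.036, -1.426]
ft_force: [0.4, -0.2, 0.7]
opening: 0.051
pos [ 0.4527 -0.1488  0.1966] world err mm [ -3.7  -0.2 -12.6] tool d [12.6 -3.6  1.4] dr [ 0.12 -0.09 -0.7 ] f [ 0.4 -0.2  0.7] 0.05103485586736289 4.45
```

```bash
python3 -m handwheel '[{"dp":[6,-2,1],"dr":[0,0,-0.4],"hand":0.2},{"dp":[6,-1,0],"dr":[0,0,-0.2],"hand":0.2},{"dp":[0,0,0],"dr":[0,0,0],"hand":0.2}]' 60
python3 aim.py .184
python3 - <<'E'
from rig import *
from h import *
im=snapshot("wrist"); cv2.imwrite("pics/w3.png",im[:,:,::-1])
E
python3 aim.py .184
```

```text
t: 4.7
position: [0.4508, -0.1492, 0.1859]
orientation: [1.438, 1.043, -1.431]
ft_force: [-0.6, 0.5, 0.1]
opening: 0.0515
pos [ 0.4508 -0.1492  0.1859] world err mm [-1.8  0.2 -1.9] tool d [ 1.9 -1.8  0.3] dr [ 0.14 -0.09 -0.24] f [-0.6  0.5  0.1] 0.05151577572398624 4.7
pos [ 0.451  -0.1494  0.1864] world err mm [-2.   0.4 -2.4] tool d [ 2.4 -2.1  0.3] dr [ 0.13 -0.09 -0.28] f [-0.2 -0.7  0.3] 0.051203032993101694 4.75
```

View pics/w3.png

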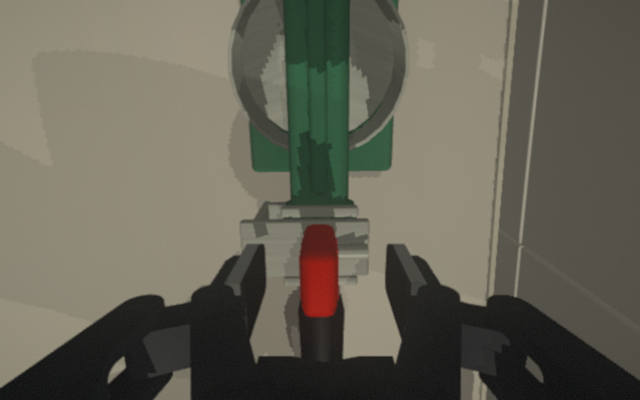

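```bash
python3 -m handwheel '[{"dp":[2,-2,0],"dr":[0,0,0],"hand":0.2},{"dp":[0,0,0],"dr":[0,0,0],"hand":-0.3},{"dp":[0,0,0],"dr":[0,0,0],"hand":-0.6},{"dp":[0,0,0],"dr":[0,0,0],"hand":-1},{"dp":[0,0,0],"dr":[0,0,0],"hand":-1},{"dp":[0,0,0],"dr":[0,0,0],"hand":-1}]' 60
python3 aim.py .184
```

```text
t: 5.25
position: [0.4484, -0.1485, 0.1857]
orientation: [1.437, 1.043, -1.431]
ft_force: [2.5, 0.4, -4.1]
opening: 0.0132
pos [ 0.4484 -0.1485  0.1857] world err mm [ 0.6 -0.5 -1.7] tool d [1.7 0.7 0.3] dr [ 0.17 -0.08 -0.24] f [ 2.5  0.4 -4.1] 0.01324037248420377 5.25
```

```bash
python3 -m handwheel '[{"dp":[0,0,0],"dr":[0,0,0],"hand":-1},{"dp":[0,-3,0],"dr":[0,0,0],"hand":-1},{"dp":[0,-4,0],"dr":[0,0,0],"hand":-1},{"dp":[0,-4,0],"dr":[0,0,0],"hand":-1}]' 70
python3 aim.py .184
```

```text
t: 5.58
position: [0.4403, -0.146, 0.186]
orientation: [1.439, 1.038, -1.426]
ft_force: [4.5, -1.0, -5.0]
opening: 0.0124
pos [ 0.4403 -0.146   0.186 ] world err mm [ 8.7 -3.  -2. ] tool d [2.1 9.2 0.3] dr [ 0.2  -0.07 -0.6 ] f [ 4.5 -1.  -5. ] 0.012432827750990895 5.5833
```

```bash
python3 -m handwheel '[{"dp":[0,-3,0],"dr":[0,0,0],"hand":-1},{"dp":[0,-1.5,0],"dr":[0,0,0],"hand":-1},{"dp":[0,-1,0],"dr":[0,0,0],"hand":-1}]' 70
python3 aim.py .184
python3 - <<'E'
from rig import *
from h import *
im=snapshot("wrist"); cv2.imwrite("pics/w4.png",im[:,:,::-1])
E
python3 aim.py .184
```

```text
t: 5.83
position: [0.4374, -0.1449, 0.1868]
orientation: [1.441, 1.031, -1.42]
ft_force: [7.5, -1.4, -5.5]
opening: 0.0126
pos [ 0.4374 -0.1449  0.1868] world err mm [11.6 -4.1 -2.8] tool d [ 3.  12.3  0.4] dr [ 0.21 -0.07 -1.07] f [ 7.5 -1.4 -5.5] 0.01257059612886342 5.8333
pos [ 0.4373 -0.1449  0.1868] world err mm [11.7 -4.1 -2.8] tool d [ 3.1 12.3  0.4] dr [ 0.21 -0.08 -1.08] f [ 7.1 -1.3 -4.6] 0.012710052337467902 5.8833
```

View pics/w4.png

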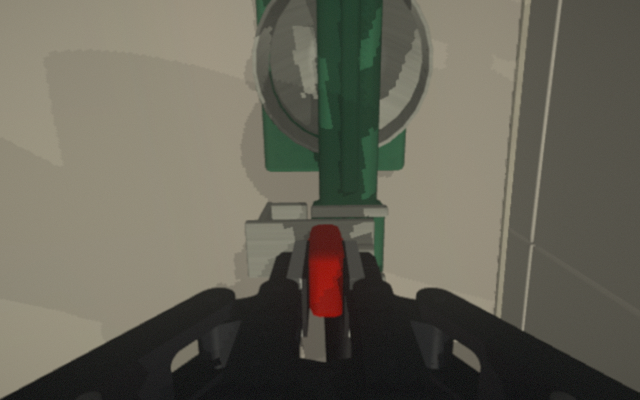

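```bash
cat > st.py <<'E'
from rig import *
from h import *
s=sense(); M=R.from_rotvec(s['orientation']).as_matrix()
a=np.radians(72.0); Rz=R.from_euler('z',a).as_matrix()
tab=np.array([.449,-.149,.194]); o=tab-Rz@[-.086,0,.194]
p=Rz.T@(s['position']-o)*1000; t=Rz.T@M[:,0]
r=p-[88,0,152]; 
pitch=np.degrees(np.arctan2(t[0],-t[2])); 
ang=np.degrees(np.arctan2(r[2],-r[0])-np.arctan2(34.8,173.5))
print("t",s['t'],"press p",p.round(1),"radius",np.hypot(r[0],r[2]).round(1),"arc angle",ang.round(2),"tool lean",-pitch.round(2),"toolaxes in press",(Rz.T@M).round(3).tolist(),"f press",(Rz.T@s['ft_force']).round(1),"trq",s['wrist_torque'].round(2),"open",round(s['opening'],4))
E
python3 st.py
python3 -m handwheel '[{"dp":[-4,-1,-0.8],"dr":[0,-1.4,0],"hand":-1},{"dp":[-6,-1,-1.3],"dr":[0,-2,0],"hand":-1},{"dp":[-6,-1,-1.3],"dr":[0,-2,0],"hand":-1}]' 70
python3 st.py
```

```text
t 5.8833 press p [-85.7  12.4 186.8] radius 177.1 arc angle -0.0 tool lean -0.08 toolaxes in press [[0.001, 0.004, -1.0], [-0.019, -1.0, -0.004], [-1.0, 0.019, -0.001]] f press [ 1.  -7.1 -4.6] trq [-0.31 -0.74  0.19] open 0.0127
t: 6.13
position: [0.4374, -0.1408, 0.2028]
orientation: [1.366, 0.965, -1.471]
ft_force: [7.6, -0.4, -6.2]
opening: 0.0131
t 6.1333 press p [-81.8  13.6 202.8] radius 177.2 arc angle 5.33 tool lean 5.31 toolaxes in press [[-0.092, 0.001, -0.996], [-0.025, -1.0, 0.002], [-0.995, 0.025, 0.092]] f press [ 2.  -7.4 -6.2] trq [ 0.25 -0.93  0.4 ] open 0.0131
```

```bash
python3 -m handwheel '[{"dp":[-9.1,-0.6,-2.1],"dr":[0,-3,0],"hand":-1},{"dp":[-9.1,-0.6,-2.1],"dr":[0,-3,0],"hand":-1},{"dp":[-9.1,-0.6,-2.1],"dr":[0,-3,0],"hand":-1},{"dp":[-9.1,-0.6,-2.1],"dr":[0,-3,0],"hand":-1}]' 70
python3 st.py
```

```text
t: 6.47
position: [0.4418, -0.1261, 0.2392]
orientation: [1.184, 0.817, -1.575]
ft_force: [6.9, -0.1, -8.3]
opening: 0.0123
t 6.4667 press p [-66.4  14.  239.2] radius 177.3 arc angle 18.11 tool lean 17.64 toolaxes in press [[-0.303, 0.001, -0.953], [-0.034, -0.999, 0.01], [-0.952, 0.036, 0.303]] f press [ 2.1 -6.6 -8.3] trq [ 0.58 -0.56  0.69] open 0.0123
```

```bash
python3 -m handwheel '[{"dp":[-9.1,-0.4,-2.1],"dr":[0,-3,0],"hand":-1},{"dp":[-9.1,-0.4,-2.1],"dr":[0,-3.1,0],"hand":-1},{"dp":[-9.1,-0.4,-2.1],"dr":[0,-3.1,0],"hand":-1},{"dp":[-9.1,-0.4,-2.1],"dr":[0,-3.1,0],"hand":-1}]' 70
python3 st.py
```

```text
t: 6.8
position: [0.4484, -0.1037, 0.2715]
orientation: [0.988, 0.665, -1.663]
ft_force: [6.7, -2.9, -7.7]
opening: 0.0128
t 6.8 press p [-43.1  14.5 271.5] radius 177.4 arc angle 31.01 tool lean 30.43 toolaxes in press [[-0.506, 0.006, -0.862], [-0.041, -0.999, 0.017], [-0.861, 0.045, 0.506]] f press [-0.7 -7.2 -7.7] trq [ 0.6  -0.24  0.78] open 0.0128
```

```bash
python3 -m handwheel '[{"dp":[-9.1,-0.3,-2.1],"dr":[0,-3.1,0],"hand":-1},{"dp":[-9.1,-0.3,-2.1],"dr":[0,-3.1,0],"hand":-1},{"dp":[-6,-0.3,-1.3],"dr":[0,-2,0],"hand":-1},{"dp":[-1,-0.3,0],"dr":[0,-0.3,0],"hand":-1},{"dp":[0,0,0],"dr":[0,0,0],"hand":-1}]' 70
python3 st.py
python3 - <<'E'
from rig import *
from h import *
for n in ("wrist","side","scene"):
    im=snapshot(n); cv2.imwrite(f"pics/{n}5.png",im[:,:,::-1])
E
python3 st.py
```

```text
t: 7.22
position: [0.4551, -0.084, 0.2907]
orientation: [0.84, 0.557, -1.71]
ft_force: [5.2, -5.8, -2.1]
opening: 0.0128
t 7.2167 press p [-22.3  14.2 290.7] radius 177.2 arc angle 40.17 tool lean 39.75 toolaxes in press [[-0.639, 0.018, -0.769], [-0.049, -0.999, 0.017], [-0.768, 0.049, 0.639]] f press [-3.9 -6.7 -2.1] trq [-0.18  0.25  0.62] open 0.0128
t 7.3667 press p [-22.6  14.3 290.5] radius 177.3 arc angle 40.05 tool lean 39.67 toolaxes in press [[-0.638, 0.017, -0.77], [-0.048, -0.999, 0.018], [-0.769, 0.049, 0.638]] f press [-2.2 -7.2 -3.2] trq [0.18 0.09 0.73] open 0.0125
```

View pics/wrist5.png

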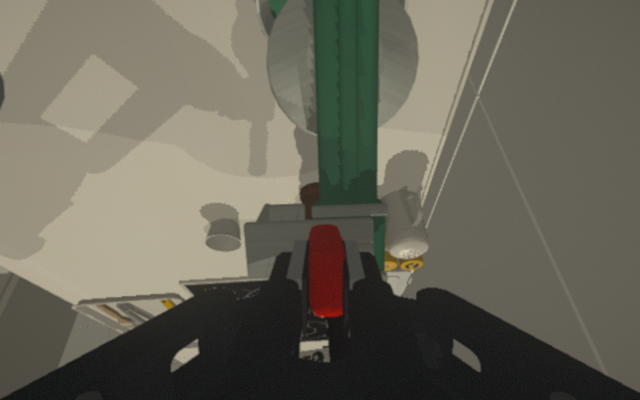

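View pics/side5.png

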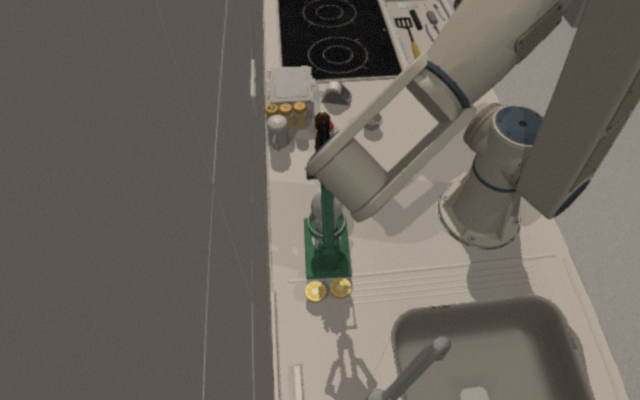

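View pics/scene5.png

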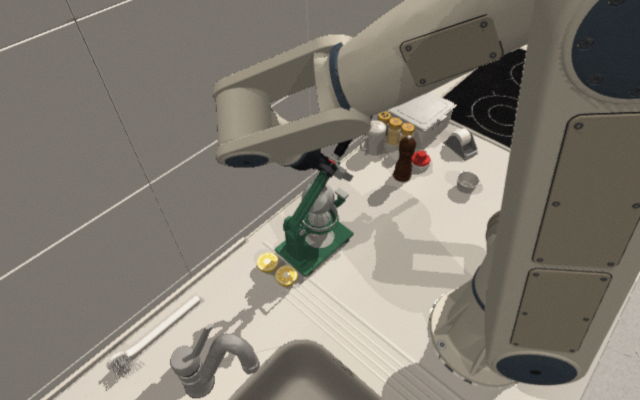

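```bash
python3 -m handwheel '[{"dp":[-0.5,0,0],"dr":[0,0,0],"hand":-1},{"dp":[0,0,0],"dr":[0,0,0],"hand":-1},{"dp":[0,0,0],"dr":[0,0,0],"hand":-1}]' 70; python3 st.py; python3 -c "
from rig import *
print(job_done())"; python3 st.py
```

```text
t: 7.62
position: [0.4555, -0.0849, 0.2903]
orientation: [0.839, 0.558, -1.707]
ft_force: [6.6, -2.6, -4.0]
opening: 0.0129
t 7.6167 press p [-23.   13.6 290.3] radius 177.3 arc angle 39.9 tool lean 39.71 toolaxes in press [[-0.638, 0.02, -0.77], [-0.051, -0.999, 0.015], [-0.768, 0.049, 0.638]] f press [-0.5 -7.  -4. ] trq [0.4  0.14 0.51] open 0.0129
the job is handed in; nothing more can be done
None
the job is handed in; nothing more can be done
```

The citrus press is open: the arm is holding the lever up at about 40°, and I handed the job in at 7.6 s.

- **What I did:** I gripped the red tab across its thickness and pulled it about 12 mm towards the hook side, which is past the 9 mm needed to clear the keeper. I then swung the lever up along its arc without letting go.
- **Last checks:** The arc gives 39.9° and the tool's lean 39.7°, so the two angle estimates agree. The tab is still held, with the fingers 12.9 mm apart and the latch still pulled out about 13.6 mm. The wrist force reads about 8 N, far below the limit. The angle eased by about 0.1° between my last picture check and the final reading.
- **The other things:** In the last pictures the lemon halves and the pepper mill stand where they were at the start.
- **Not confirmed:** I could not see the cup under the spout in any picture, because the press hides it. Nothing of the arm went near that spot. My angle and slide figures come from the arm's pose and my estimate of the press position, which is good to about 2 mm, as the press joints cannot be read directly. I could not read anything after hand-in, so the final second is unchecked.

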